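Show the parts case at the swap meet

ROBOT

A 6-joint arm with a two-finger parallel gripper is mounted at the origin on the work surface. World frame = base frame: x ahead of the robot, y to its left, z up, the work surface at z = 0. Lengths are in m, angles in rad, forces in N, time in s.
With the tool pointing down it reaches from about 0.275 to 1 m from the base axis. Payload 8.4 kg.
Tool frame: the origin (TCP) lies at the very end of the fingers, on their centre line; the grasp point (between the pads) lies behind it (arm.grip_point_offset is the y of the grasp point in the tool frame, in m); y points along the fingers, z is the direction in which the jaws open and shut, and the axes are right-handed (so a half turn about y gives the same grasp; the last joint's range is limited). The gripper opens to 85 mm and grips with 20 to 120 N. Pads are 22 mm wide; open, the fingers measure 114 mm over their backs; the gripper's body (76 mm by 85 mm) begins 54 mm behind the grasp point. The pads swing forward as they close: fully open they stand 13 mm farther back than shut.
Start: joints at [-0.002, 0.353, 1.633, -0, 1.155, -0.002], TCP at [0.625, -0, 0.231] pointing down, gripper open.
Joint ranges: [-2.63, 2.63], [-0.92, 2.1], [0.06, 2.66], [-1.3, 4.44], [0, 2.69], [-3.02, 3.02]. Speed limits (rad/s): [2.22, 2.22, 2.79, 3.14, 3.14, 3.14].

INTERFACE

Orientations are given as a rotation vector (axis times angle).
In Python, from station import arm gives the robot as it stands.
- The arm moves only by the shell command python3 -m inch 'ROWS'. ROWS is JSON, a list of rows, each a list of 7 numbers: the turn, a rotation vector about the world's x, y, z in rad, then the shift along the world's x, y, z in mm, then the opening, from 0 (shut) to 1 (fully open). In form: [[rx, ry, rz, tx, ty, tz, fingers], ...]. A call has 1 to 20 rows; each row is the pose to reach, as a shift and turn from the pose commanded when the call began; what a row does not reach only later rows make up. A row lasts 1/12 s, in which the tool goes at most 41.7 mm and 7.16 degrees, less where a joint would pass 70% of its speed; a pose out of reach is approached as far as the arm can. A call with a gripper value outside its range is refused whole. The fingers move at their own pace and stop on an object; the grip force is fixed at half the most. Time passes only in rows, so rows that repeat a pose let the fingers close. It gives the time, the measured TCP pose, the force and the opening at its end, in the units of the state.
- arm.read_state(): the state, without advancing time (a new reading comes with each control period).
- arm.capture(name): name is "scene" or "side" or "wrist"; returns a dict with "img" (420x560x3 uint8, blue, green, red), "z_map" (420x560 float32, m along the optical axis (not along the pixel's ray), 0 where there is no reading), "fx", "fy", "cx", "cy" (pixels), "dist_coeffs" ([k1, k2, p1, p2, k3] as OpenCV has them; the pictures are not rectified), "T" (4x4, takes a point from camera to world coordinates); the wrist camera has in their place "tool_from_camera" (4x4, takes a point from camera to tool coordinates, whose origin is the TCP and whose axes are the tool frame's). Camera axes: x right, y down, z forward; pixel columns grow to the right and rows downward; lengths in m; the calibration is good to about 2 mm. A picture is of the moment at which its call begins: read the wrist's pose just before it.
- arm.job_done(): hands the job in, once; it reports no verdict.
The state is a dict: "time": time; "joint_pos": joint angles; "joint_velocities": joint speeds; "effort": joint torques, N m; "position": TCP position; "ee_rot": TCP orientation; "wrist_force": force on the tool from outside, world axes, zero at the start; "wrist_torque": the same for the moment, N m; "gripper_width": finger opening in m.
Only numpy, scipy, OpenCV 4.12 (cv2) and the standard library are available. Lean on these libraries where they do the work, as an engineer would, in place of code of your own. Each camera call takes 0.05 s, during which the arm holds its last target. There are 200 camera calls.

TASK

A buyer wants to look into the parts case on the stall table, but a shock absorber is lying on its lid. Lift the shock absorber off and lay it flat in the shallow foam tray, without dropping it, then raise the lid (it has a lifting bar) and hold it open at 45 degrees. The lid falls shut by itself, so finish while still holding it there with the gripper; leave the sprocket, wrench, spray can and wheel hub alone.

Things in the scene. Friction and masses are not known exactly. Their poses are not given: they have to be found in the camera images.
- case: open-topped dark steel case with a hinged lid, 220 x 220 x 100 mm high without lid, fixed to the table. Origin: centre of its underside. Its x axis points from the front (lid bar) to the back (hinge), z up; on the table it is turned by up to 0.3 rad
- lid (a joint): angle of the case's lid, rad: 0 shut, grows as its front edge rises, stop at 1.4; 45 degrees is 0.785. Nothing holds the lid up: it falls shut from any angle. The lid is a flat painted plate, 224 x 224 x 10 mm, about 0.3 to 0.5 kg, hinged along the case's back upper edge
- lid_hinge (a point): point on the lid's hinge line, in the middle of the case's back upper edge: 110 mm behind the case's centre, 100 mm above the table. The hinge line runs along the case's y axis; the lid plate lies 0 to 10 mm above it when shut. The point's axes turn with the lid (with it shut they are the case's)
- lid_bar (a point): centre of the lid's lifting bar: a round steel bar 12 mm thick, 104 mm free length, along the case's y axis, on two posts near the lid's front edge. Its centre line lies 40 mm above the lid's top face (150 mm above the table when shut), and measured in the lid 195 mm in front of the hinge line and 50 mm above it. The round bar can turn between the fingers as the lid swings. The point's axes turn with the lid (with it shut they are the case's)
- shock_mid (a point): centre of the shock absorber, half-way up: 170 mm long along its x axis, a steel coil spring 40 mm in diameter in the middle 110 mm, with square aluminium ends 46 x 46 mm, 30 mm long, on which it lies flat without rolling; about 0.3 to 0.6 kg. Starts on the shut lid (top face 110 mm above the table), behind the bar and roughly parallel to it; centre 23 mm above what it lies on
- tray: shallow white foam tray, 280 mm long (its x axis) x 170 mm wide (y) x 35 mm high, walls and floor 12 mm thick (inside 256 x 146 mm; the floor's upper face at 12 mm), fixed to the table on the left or right of the case. Origin: centre of its underside
- carton: open cardboard carton of parts, 220 x 160 x 90 mm high, contents up to 120 mm, fixed on the other side of the case from the tray. Origin: centre of its underside. Not needed
- sprocket: flat toothed steel sprocket, 96 mm across, 10 mm thick at the middle, lying loose on the table in front of the case; leave alone. Origin: centre of its underside
- wrench: steel wrench, 160 mm long, lying loose on the table in front of the case; leave alone. Origin: centre of its underside
- spray: spray can, 54 mm across, 160 mm high, standing behind the case; leave alone. Origin: centre of its underside
- hub: aluminium wheel hub, 100 mm across, 60 mm high, lying behind the case; leave alone. Origin: centre of its underside

How it is judged:
By the outcome, as a careful person would: the job done as asked, in the order asked, and still so for the second after the job is handed in, while the arm keeps its last pose, push and grip.
It also fails if it takes over 61 s, if anything falls off the work surface, if the arm or the gripper's body presses on something with over 40 N, if the wrist force passes 120 N, or if a joint passes its speed limit or range.

## Working session

There is one attempt and no reset: what is moved stays moved. The work goes in short steps, Python scripts to look and compute and a shell command to move; the robot and the scene stay as the last step left them, time stands still between calls to the robot, and variables do not carry over. Pictures are saved under pics/ and viewed, about 8 in all and at most 12, crops included, and the job is handed in when it is done.

```bash
ls; mkdir -p pics; python3 - <<'E'
from station import arm
import cv2,numpy as np,pickle
s=arm.read_state();print(s,arm.grip_point_offset)
d={}
for n in["scene","side","wrist"]:
    c=arm.capture(n);d[n]=c;cv2.imwrite(f"pics/{n}0.png",c["img"])
    print(n,c["fx"],c["cx"],c["cy"],c["dist_coeffs"],np.round(c.get("T",c.get("tool_from_camera")),3).tolist())
pickle.dump((s,d),open("c0.pkl","wb"))
E
```

```text
pics
{'time': 0.0, 'joint_pos': array([-2.38756109e-03,  3.53633647e-01,  1.63413636e+00, -2.20927087e-05,
        1.15517200e+00, -2.42200683e-03]), 'joint_velocities': array([ 0.00164095,  0.00165129,  0.00012596, -0.00163596, -0.00111994,
        0.00016763]), 'effort': array([-2.03471049e-03, -6.05236173e+01, -3.42063046e+01, -2.62302356e-04,
        9.48130677e-03,  3.61521288e-06]), 'position': array([6.24532981e-01, 1.96418036e-06, 2.30569772e-01]), 'ee_rot': array([-1.21022621,  1.21015324, -1.20854182]), 'wrist_force': array([ 0.68266866, -0.03286702,  0.8721298 ]), 'wrist_torque': array([ 0.0191007 ,  0.01582889, -0.01079164]), 'gripper_width': 0.08564714350137112} -0.0187
scene 526.046322472938 280.5192149930963 207.6281495603172 [-0.00276914  0.          0.          0.          0.        ] [[0.466, 0.74, -0.485, 1.136], [0.885, -0.381, 0.268, -0.306], [0.013, -0.554, -0.832, 1.058], [0.0, 0.0, 0.0, 1.0]]
side 424.2011151320871 282.28397979242425 213.02528315067698 [0.01099751 0.         0.         0.         0.        ] [[-1.0, -0.001, 0.015, 0.563], [-0.012, 0.69, -0.723, 0.701], [-0.01, -0.724, -0.69, 0.755], [0.0, 0.0, 0.0, 1.0]]
wrist 335.7472777191633 272.6555270346313 211.5373553612838 [-0.05587461  0.          0.          0.          0.        ] [[0.0, 0.962, 0.271, -0.069], [0.0, -0.271, 0.962, -0.143], [1.0, -0.0, -0.0, -0.001], [0.0, 0.0, 0.0, 1.0]]
```

View pics/scene0.png

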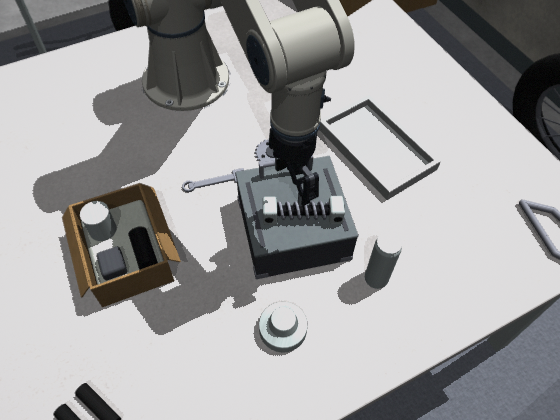

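View pics/side0.png

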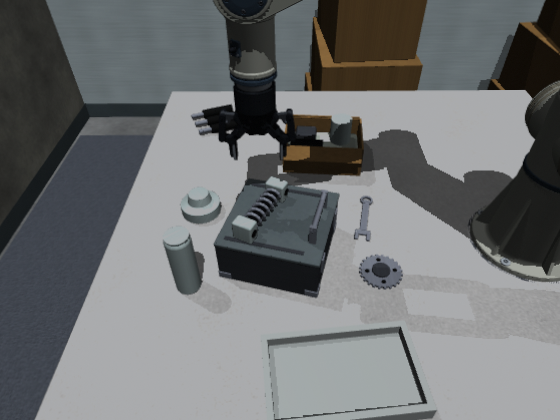

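The scene view shows the shock at about (304,209) on the lid, with the tray at (380,147). In the side view the shock is at (262,207), the bar at (317,215), and the tray at (345,375), cut off at the bottom. Next I measure these with the depth clouds from both views.

```bash
cat > h.py <<'E'
import cv2,numpy as np
from scipy.spatial.transform import Rotation as R
def rays(c,uv):
    K=np.array([[c["fx"],0,c["cx"]],[0,c["fy"],c["cy"]],[0,0,1]])
    p=cv2.undistortPoints(np.array(uv,float).reshape(-1,1,2),K,np.array(c["dist_coeffs"],float))[:,0]
    return np.c_[p,np.ones(len(p))]
def Tof(c,s=None):
    if "T" in c: return np.array(c["T"])
    T=np.eye(4);T[:3,:3]=R.from_rotvec(s["ee_rot"]).as_matrix();T[:3,3]=s["position"]
    return T@np.array(c["tool_from_camera"])
def cloud(c,s=None):
    v,u=np.mgrid[:420,:560];r=rays(c,np.c_[u.ravel(),v.ravel()])
    T=Tof(c,s);z=c["z_map"].ravel()
    P=(r*z[:,None])@T[:3,:3].T+T[:3,3];P[z==0]=np.nan
    return P.reshape(420,560,3)
def onplane(c,uv,z,s=None):
    T=Tof(c,s);d=rays(c,uv)@T[:3,:3].T;o=T[:3,3]
    return o+d*((z-o[2])/d[:,2])[:,None]
E
python3 - <<'E'
import pickle;from h import *
s,d=pickle.load(open("c0.pkl","rb"))
def rect(P,m):
    r=cv2.minAreaRect(P[m][:,:2].astype(np.float32));return np.round(r[0],4),np.round(r[1],4),round(r[2],2),m.sum()
for n in["scene","side","wrist"]:
    c=d[n];P=cloud(c,s);g=c["img"].max(2).astype(int)
    x,y,z=np.moveaxis(P,2,0)
    near=(x>.35)&(x<.75)&(y>-.2)&(y<.2)
    def big(m):
        k,l,st,ce=cv2.connectedComponentsWithStats(m.astype(np.uint8));
        return l==1+np.argmax(st[1:,4])
    try:
        tb=(abs(x-.6)<.4)&(abs(z)<.004);print(n,"table z",np.nanmedian(z[tb]))
        m=big(near&(z>.104)&(z<.116));print(" lid",rect(P,m),np.median(z[m]))
        lidc=P[m].mean(0)
        m=near&(z>.12)&(z<.165)&(x>.45);k,l,st,ce=cv2.connectedComponentsWithStats(m.astype(np.uint8))
        for i in range(1,k):
            if st[i,4]>40: q=P[l==i];print("  comp",ce[i].round(),st[i,4],rect(P,l==i),np.percentile(q[:,2],[5,50,95]).round(4),np.median(g[l==i]))
        m=big((x>.2)&(x<.8)&(y>.15)&(y<.6)&(z>.028)&(z<.042));print(" tray rim",rect(P,m),np.median(z[m]))
    except Exception as e: print(n,e)
E
```

```text
scene table z 1.820613994030218e-05
 lid (array([0.5838, 0.0333]), array([0.2248, 0.2269]), 75.4, np.int64(6097)) 0.11001771979395114
  comp [265. 166.] 129 (array([0.4909, 0.0132]), array([0.0349, 0.0167]), 76.43, np.int64(129)) [0.125  0.1532 0.1572] 102.0
  comp [303. 209.] 1501 (array([0.6248, 0.0308]), array([0.1686, 0.0488]), 63.65, np.int64(1501)) [0.1273 0.1471 0.1573] 79.0
 tray rim (array([0.4687, 0.3448]), array([0.2847, 0.1775]), 6.7, np.int64(1632)) 0.03433970566750855
side table z -0.00025569832051908215
 lid (array([0.5821, 0.0374]), array([0.2274, 0.2238]), 75.02, np.int64(5722)) 0.10919888537963873
  comp [260. 209.] 1429 (array([0.6211, 0.0353]), array([0.1732, 0.0473]), 63.33, np.int64(1429)) [0.1243 0.1455 0.1557] 79.0
  comp [318. 215.] 347 (array([0.5001, 0.0587]), array([0.1232, 0.0141]), 75.09, np.int64(347)) [0.1259 0.1533 0.1565] 88.0
 tray rim (array([0.4675, 0.3462]), array([0.2803, 0.172 ]), 6.5, np.int64(3302)) 0.034870386294191424
wrist table z -6.496064641456356e-05
 lid (array([0.5816, 0.0347]), array([0.2244, 0.2243]), 75.16, np.int64(59843)) 0.10998439208322375
  comp [275. 161.] 13524 (array([0.6207, 0.0333]), array([0.1696, 0.0476]), 63.39, np.int64(13524)) [0.1352 0.1512 0.1566] 145.0
  comp [ 89. 134.] 4377 (array([0.4995, 0.056 ]), array([0.1205, 0.0154]), 75.2, np.int64(4377)) [0.1303 0.1547 0.1566] 119.0
 tray rim (array([0.7612, 0.1558]), array([0.0144, 0.0015]), 49.78, np.int64(28)) 0.034290484525875964
```

View pics/wrist0.png

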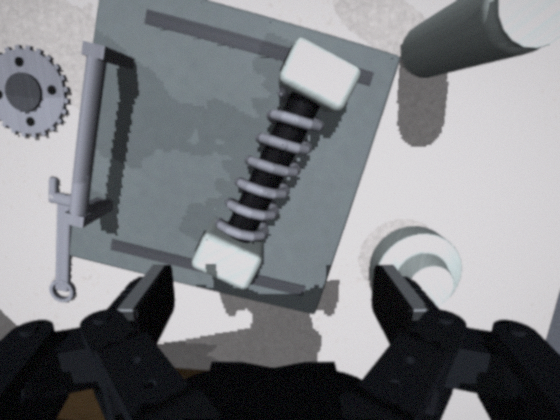

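The views agree. The shock is at (0.621, 0.034) with its axis at 63.4° and its top at about 0.156. The bar is at (0.4997, 0.057) with its top at about 0.156. The lid yaw is −14.9°, with the lid at z = 0.110. The tray is at (0.468, 0.3455), yaw 6.6°. The wrist picture shows the shock spring at (270,165) and the bar at (88,130), consistent with this. Now the approach.

```bash
python3 -m inch '[[0,0,-0.08,-1,6,0,1],[0,0,-0.16,-2,12,0,1],[0,0,-0.24,-3,18,-5,1],[0,0,-0.32,-3,24,-10,1],[0,0,-0.4,-3,30,-20,1],[0,0,-0.464,-3.5,34,-30,1],[0,0,-0.464,-3.5,34,-45,1],[0,0,-0.464,-3.5,34,-55,1],[0,0,-0.464,-3.5,34,-60,1],[0,0,-0.464,-3.5,34,-60,1]]'
python3 - <<'E'
from station import arm
from h import *
s=arm.read_state();c=arm.capture("wrist");cv2.imwrite("pics/w1.png",c["img"])
P=cloud(c,s);x,y,z=np.moveaxis(P,2,0)
m=(x>.54)&(x<.75)&(y>-.1)&(y<.16)&(z>.12)&(z<.165)
k,l,st,ce=cv2.connectedComponentsWithStats(m.astype(np.uint8));m=l==1+np.argmax(st[1:,4])
print(s["position"],cv2.minAreaRect(P[m][:,:2].astype(np.float32)),np.percentile(P[m][:,2],[5,50,99]))
E
```

```text
time: 0.98
position: [0.6206, 0.0338, 0.1698]
ee_rot: [-0.955, 1.544, -1.541]
wrist_force: [-0.0, -0.4, 0.6]
gripper_width: 0.0854
[0.62061325 0.03384771 0.16982475] ((0.6252115368843079, 0.04103901982307434), (0.1508067548274994, 0.04890577867627144), 63.456077575683594) [0.13374773 0.15031086 0.15704117]
```

View pics/w1.png

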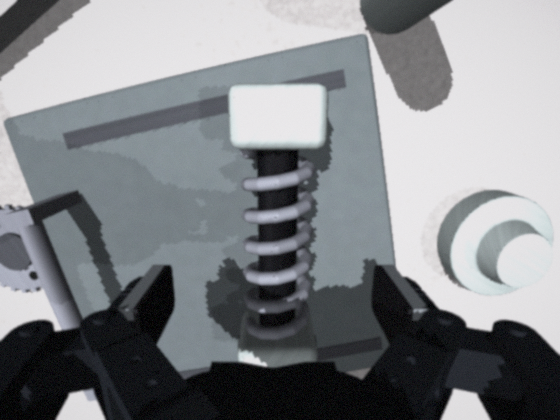

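The shock is centred between the fingers (spring at column 277, finger centre at column 272). Next I descend, close and lift slightly.

```bash
python3 -m inch '[[0,0,0,0,0,-12,1],[0,0,0,0,0,-24,1],[0,0,0,0,0,-36,1],[0,0,0,0,0,-46,1],[0,0,0,0,0,-53,1],[0,0,0,0,0,-57,1],[0,0,0,0,0,-57,0.5],[0,0,0,0,0,-57,0],[0,0,0,0,0,-57,0],[0,0,0,0,0,-57,0],[0,0,0,0,0,-57,0],[0,0,0,0,0,-57,0],[0,0,0,0,0,-57,0],[0,0,0,0,0,-57,0],[0,0,0,0,0,-57,0],[0,0,0,0,0,-57,0]]'
python3 -m inch '[[0,0,0,0,0,2,0],[0,0,0,0,0,6,0],[0,0,0,0,0,12,0],[0,0,0,0,0,20,0],[0,0,0,0,0,20,0],[0,0,0,0,0,20,0]]'
python3 - <<'E'
from station import arm
from h import *
s=arm.read_state();c=arm.capture("side");cv2.imwrite("pics/s2.png",cv2.resize(c["img"][100:310,140:420],None,fx=2,fy=2))
print(s["wrist_force"],s["wrist_torque"])
E
```

```text
time: 2.37
position: [0.6223, 0.034, 0.1153]
ee_rot: [-0.951, 1.541, -1.543]
wrist_force: [0.5, -0.4, 6.6]
gripper_width: 0.0384
time: 2.87
position: [0.6219, 0.034, 0.135]
ee_rot: [-0.952, 1.541, -1.542]
wrist_force: [-0.0, 0.2, -3.0]
gripper_width: 0.0386
[-0.00972276  0.23485329 -3.03156617] [-0.04802591  0.00065179  0.07329854]
```

View pics/s2.png

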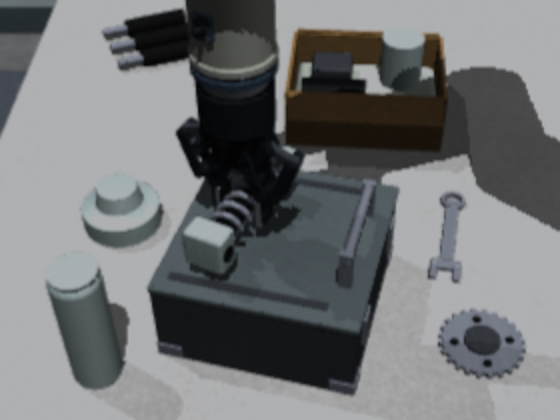

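The shock is gripped (38.6 mm), held level and clear of the lid. Now I carry it to the tray, turning it in line with the tray's long axis.

```bash
python3 -m inch '[[0,0,0,0,0,8,0],[0,0,0,0,0,22,0],[0,0,0,0,0,38,0],[0,0,0,-4,6,52,0],[0,0,0,-12,22,62,0],[0,0,-0.06,-22,44,65,0],[0,0,-0.14,-34,70,65,0],[0,0,-0.22,-47,96,65,0],[0,0,-0.31,-60,122,65,0],[0,0,-0.4,-73,148,65,0],[0,0,-0.49,-86,174,65,0],[0,0,-0.58,-99,200,65,0],[0,0,-0.67,-112,226,65,0],[0,0,-0.76,-124,252,65,0],[0,0,-0.85,-136,276,60,0],[0,0,-0.93,-146,296,50,0],[0,0,-0.99,-152,308,35,0],[0,0,-0.99,-154,311,20,0],[0,0,-0.99,-154,311,5,0],[0,0,-0.99,-154,311,0,0]]'
python3 -m inch '[[0,0,0,0,0,-12,0],[0,0,0,0,0,-26,0],[0,0,0,0,0,-40,0],[0,0,0,0,0,-54,0],[0,0,0,0,0,-68,0],[0,0,0,0,0,-80,0],[0,0,0,0,0,-87,0],[0,0,0,0,0,-90,0],[0,0,0,0,0,-90,0],[0,0,0,0,0,-90,0]]'
python3 - <<'E'
from station import arm
from h import *
s=arm.read_state();a=arm.capture("side")
w=arm.capture("wrist");c=arm.capture("scene")
cv2.imwrite("pics/s3.png",np.hstack([a["img"][240:420,200:480],cv2.resize(w["img"],(280,210))[:180]]))
for n,k in(("side",a),("scene",c),("wrist",w)):
    P=cloud(k,s);x,y,z=np.moveaxis(P,2,0)
    m=(x>.34)&(x<.6)&(y>.26)&(y<.44)
    f=m&(z>.006)&(z<.017);print(n,"floor",np.median(z[f]),f.sum())
    f=m&(z>.045)&(z<.075)&(k["img"].min(2)>120);q=P[f]
    if f.sum()>20: print("white ends",f.sum(),q.min(0),q.max(0),np.percentile(q[:,2],[50,90]))
E
```

```text
time: 4.58
position: [0.4658, 0.3449, 0.1327]
ee_rot: [-0.13, 2.16, -2.163]
wrist_force: [-1.6, -0.4, -5.1]
gripper_width: 0.0384
time: 5.42
position: [0.4679, 0.3452, 0.0447]
ee_rot: [-0.126, 2.161, -2.161]
wrist_force: [-0.5, 0.8, -3.1]
gripper_width: 0.0386
side floor 0.012103145268825277 7205
scene floor 0.012156176591163748 2446
wrist floor 0.011777496490710387 58445
white ends 531 [0.42826329 0.35247158 0.04583105] [0.515404   0.37878784 0.07498709] [0.06675507 0.07446558]
```

View pics/s3.png

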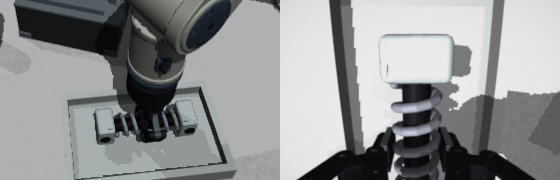

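The shock is level, centred and aligned with the tray, whose floor is at 0.012. I lower it to contact slowly.

```bash
python3 -m inch '[[0,0,0,0,0,-8,0],[0,0,0,0,0,-16,0],[0,0,0,0,0,-21,0],[0,0,0,0,0,-24,0],[0,0,0,0,0,-25,0],[0,0,0,0,0,-25,0]]'
python3 -m inch '[[0,0,0,0,0,-0.7,0],[0,0,0,0,0,-1.4,0],[0,0,0,0,0,-2,0],[0,0,0,0,0,-2,0],[0,0,0,0,0,-2,0]]'
```

```text
time: 6.07
position: [0.4672, 0.3448, 0.0187]
ee_rot: [-0.127, 2.161, -2.162]
wrist_force: [0.2, -0.4, -4.0]
gripper_width: 0.0383
time: 6.48
position: [0.4676, 0.3451, 0.0174]
ee_rot: [-0.126, 2.161, -2.161]
wrist_force: [0.4, -0.2, -3.9]
gripper_width: 0.0384
```

```bash
python3 -m inch '[[0,0,0,0,0,-0.7,0],[0,0,0,0,0,-1.4,0],[0,0,0,0,0,-1.4,0],[0,0,0,0,0,-1.4,0]]'
```

```text
time: 6.82
position: [0.4676, 0.3451, 0.0173]
ee_rot: [-0.126, 2.161, -2.161]
wrist_force: [-4.4, -2.8, 13.6]
gripper_width: 0.0385
```

The force shows contact (+13.6 N). I release and rise.

```bash
python3 -m inch '[[0,0,0,0,0,0.6,0],[0,0,0,0,0,0.6,0.5],[0,0,0,0,0,0.6,0.6],[0,0,0,0,0,0.6,0.7],[0,0,0,0,0,0.6,0.8],[0,0,0,0,0,0.6,0.8],[0,0,0,0,0,0.6,0.8],[0,0,0,0,0,4,0.8],[0,0,0,0,0,12,0.8],[0,0,0,0,0,24,0.8],[0,0,0,0,0,38,0.8],[0,0,0,0,0,56,0.8],[0,0,0,0,0,80,0.8],[0,0,0,0,0,110,0.8],[0,0,0,0,0,140,0.8],[0,0,0,0,0,165,0.8],[0,0,0,0,0,180,0.8],[0,0,0,0,0,185,0.8],[0,0,0,0,0,185,0.8]]'
python3 - <<'E'
from station import arm
from h import *
s=arm.read_state();a=arm.capture("side");w=arm.capture("wrist");c=arm.capture("scene")
cv2.imwrite("pics/s4.png",np.hstack([a["img"][100:420,120:480],cv2.resize(w["img"],(420,315))[:, :][:320] if 0 else cv2.copyMakeBorder(cv2.resize(w["img"],(420,315)),0,5,0,0,0)]))
for n,k in(("side",a),("scene",c),("wrist",w)):
    P=cloud(k,s);x,y,z=np.moveaxis(P,2,0)
    m=(x>.35)&(x<.58)&(y>.28)&(y<.42)&(z>.04)&(z<.075)
    if m.sum()>20: print(n,cv2.minAreaRect(P[m][:,:2].astype(np.float32)),np.percentile(P[m][:,2],[50,95]))
    m=(x>.4)&(x<.56)&(y>-.06)&(y<.16)&(z>.144)&(z<.165)
    if m.sum()>20: print(n,"bar",cv2.minAreaRect(P[m][:,:2].astype(np.float32)),np.percentile(P[m][:,2],[50,95]),m.sum())
    m=(x>.45)&(x<.72)&(y>-.12)&(y<.18)&(z>.104)&(z<.116)
    if m.sum()>20: print(n,"lid",cv2.minAreaRect(P[m][:,:2].astype(np.float32)),np.median(P[m][:,2]))
E
```

```text
time: 8.4
position: [0.4682, 0.3455, 0.2032]
ee_rot: [-0.123, 2.162, -2.158]
wrist_force: [0.1, 0.3, -0.2]
gripper_width: 0.0681
side ((0.46605682373046875, 0.3478795289993286), (0.16923198103904724, 0.04694460332393646), 6.67479944229126) [0.05312729 0.05907213]
side bar ((0.5000287890434265, 0.05915988236665726), (0.12130624055862427, 0.013636037707328796), 75.17263793945312) [0.15439212 0.15621675] 265
side lid ((0.5822269916534424, 0.037070803344249725), (0.22622163593769073, 0.2236870974302292), 75.14488983154297) 0.10922732193526369
scene ((0.4655054211616516, 0.36651238799095154), (0.17344188690185547, 0.10016270726919174), 6.800568580627441) [0.05234312 0.06022935]
scene bar ((0.5022608041763306, 0.05441112443804741), (0.1202625036239624, 0.01777099072933197), 75.17282104492188) [0.15422167 0.15777929] 312
scene lid ((0.5847194790840149, 0.03287143260240555), (0.22442501783370972, 0.22618070244789124), 75.16468048095703) 0.11002987205541981
wrist ((0.46598681807518005, 0.34638795256614685), (0.16814632713794708, 0.04839884489774704), 6.732565402984619) [0.05543011 0.06029403]
wrist lid ((0.525888204574585, 0.15753039717674255), (0.0909746065735817, 0.040818654000759125), 19.062868118286133) 0.11104529310413225
```

View pics/s4.png

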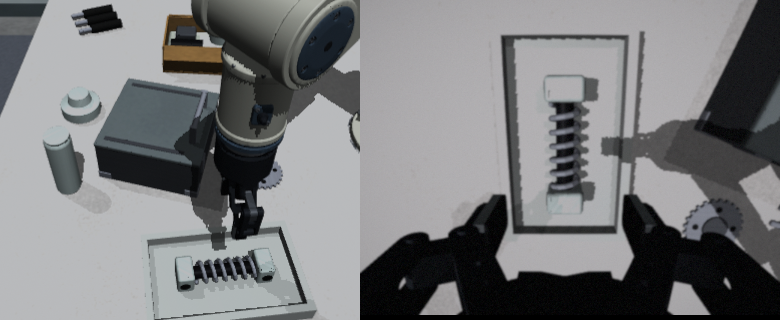

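The shock lies flat in the tray at (0.466, 0.347), yaw 6.7°, top at 0.060. The lid is clear. Next I go above the bar, turning +1.195.

```bash
python3 -m inch '[[0,0,0.05,1,-8,6,0.8],[0,0,0.12,3,-24,14,0.8],[0,0,0.2,6,-44,20,0.8],[0,0,0.28,8,-66,20,0.8],[0,0,0.36,10,-88,20,0.8],[0,0,0.45,12,-110,20,0.8],[0,0,0.54,14,-132,20,0.8],[0,0,0.63,16,-154,20,0.8],[0,0,0.72,19,-176,20,0.8],[0,0,0.81,22,-198,20,0.8],[0,0,0.9,24,-220,20,0.8],[0,0,0.98,26,-240,16,0.8],[0,0,1.06,28,-258,10,0.8],[0,0,1.13,30,-274,4,0.8],[0,0,1.18,31,-284,0,0.8],[0,0,1.195,32,-289,-2,0.8],[0,0,1.195,32,-289,-2,0.8],[0,0,1.195,32,-289,-2,0.8]]'
python3 - <<'E'
from station import arm
from h import *
s=arm.read_state();w=arm.capture("wrist");cv2.imwrite("pics/w5.png",w["img"])
M=R.from_rotvec(s["ee_rot"]).as_matrix();print(s["position"],"jaw dir",M[:,2],"fingers",M[:,1])
P=cloud(w,s);x,y,z=np.moveaxis(P,2,0)
m=(x>.4)&(x<.56)&(y>-.06)&(y<.16)&(z>.146)&(z<.165)
k,l,st,ce=cv2.connectedComponentsWithStats(m.astype(np.uint8));m=l==1+np.argmax(st[1:,4])
q=P[m];print(m.sum(),cv2.minAreaRect(q[:,:2].astype(np.float32)),np.percentile(q[:,2],[50,99]))
print("bar across-jaw offset mm",1e3*np.percentile((q-s["position"])@M[:,2],[2,50,98]),"along",1e3*np.percentile((q-s["position"])@M[:,0],[1,99]))
E
```

```text
time: 10.05
position: [0.4988, 0.0558, 0.1978]
ee_rot: [-1.076, 1.4, -1.398]
wrist_force: [0.2, 0.3, -0.3]
gripper_width: 0.068
[0.49884084 0.05577989 0.19780443] jaw dir [ 0.96625722 -0.25757031 -0.00212476] fingers [-2.24107320e-03 -1.58008595e-04 -9.99997476e-01]
4008 ((0.49915599822998047, 0.05640525370836258), (0.12002895772457123, 0.013785396702587605), 75.27855682373047) [0.15528571 0.15717999]
bar across-jaw offset mm [-5.72230338  0.04295764  6.24637505] along [-60.24819108  57.68931216]
```

View pics/w5.png

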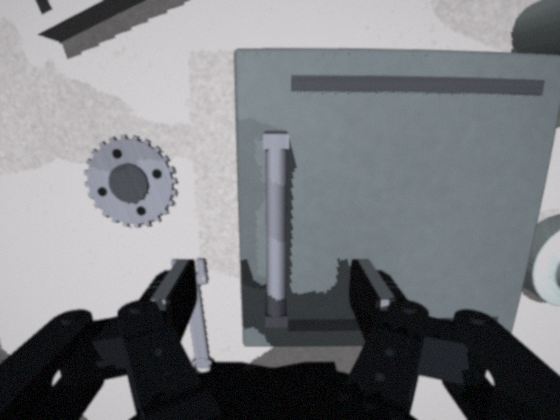

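The bar is centred between the fingers (offset 0.04 mm, column 276). Next I descend and grip.

```bash
python3 -m inch '[[0,0,0,0,0,-10,0.8],[0,0,0,0,0,-22,0.8],[0,0,0,0,0,-34,0.8],[0,0,0,0,0,-46,0.8],[0,0,0,0,0,-56,0.8],[0,0,0,0,0,-62,0.8],[0,0,0,0,0,-64,0.8],[0,0,0,0,0,-64,0.4],[0,0,0,0,0,-64,0],[0,0,0,0,0,-64,0],[0,0,0,0,0,-64,0],[0,0,0,0,0,-64,0],[0,0,0,0,0,-64,0],[0,0,0,0,0,-64,0],[0,0,0,0,0,-64,0],[0,0,0,0,0,-64,0],[0,0,0,0,0,-64,0],[0,0,0,0,0,-64,0]]'
python3 - <<'E'
import numpy as np
ex=np.array([.966,-.258])
for d in np.arange(0,46,2.5):
    t=np.radians(d);a=-195*np.cos(t)+50*np.sin(t)+195;z=195*np.sin(t)+50*np.cos(t)-50
    print(d,np.round(a*ex,1),round(z,1))
E
```

```text
time: 11.6
position: [0.5006, 0.0559, 0.1356]
ee_rot: [-1.074, 1.396, -1.398]
wrist_force: [4.7, -3.7, 5.1]
gripper_width: 0.0098
0.0 [ 0. -0.] 0.0
2.5 [ 2.3 -0.6] 8.5
5.0 [ 4.9 -1.3] 16.8
7.5 [ 7.9 -2.1] 25.0
10.0 [11.2 -3. ] 33.1
12.5 [14.9 -4. ] 41.0
15.0 [18.9 -5.1] 48.8
17.5 [23.2 -6.2] 56.3
20.0 [27.9 -7.4] 63.7
22.5 [32.8 -8.8] 70.8
25.0 [ 38.1 -10.2] 77.7
27.5 [ 43.6 -11.6] 84.4
30.0 [ 49.4 -13.2] 90.8
32.5 [ 55.5 -14.8] 96.9
35.0 [ 61.8 -16.5] 102.8
37.5 [ 68.3 -18.2] 108.4
40.0 [ 75.1 -20.1] 113.6
42.5 [ 82.1 -21.9] 118.6
45.0 [ 89.3 -23.9] 123.2
```

The bar is gripped. I raise the lid along its arc, to 22.5° first.

```bash
python3 -m inch '[[0,0,0,0.6,-0.2,2.2,0],[0,0,0,1.2,-0.3,4.3,0],[0,0,0,2.3,-0.6,8.5,0],[0,0,0,4.9,-1.3,16.8,0],[0,0,0,7.9,-2.1,25,0],[0,0,0,11.2,-3,33.1,0],[0,0,0,14.9,-4,41,0],[0,0,0,18.9,-5.1,48.8,0],[0,0,0,23.2,-6.2,56.3,0],[0,0,0,27.9,-7.4,63.7,0],[0,0,0,30.3,-8.1,67.3,0],[0,0,0,32.8,-8.8,70.8,0],[0,0,0,32.8,-8.8,70.8,0]]'
cat > lid.py <<'E'
from station import arm
from h import *
import sys
s=arm.read_state();print(s["position"],s["wrist_force"],s["wrist_torque"],s["gripper_width"])
ex=np.array([.966,-.258,0]);ey=np.array([.258,.966,0]);hp=np.array([.582,.0355,0])+.110*ex+[0,0,.1]
for n in("side","scene"):
    c=arm.capture(n);cv2.imwrite(f"pics/{n}_{sys.argv[1]}.png",c["img"])
    P=cloud(c,s)-hp;a,b,z=-(P@ex),P@ey,P[...,2]
    t=np.arctan2(z,a);r=np.hypot(a,z)
    m=(r>.06)&(r<.19)&(abs(b)<.1)&(t>.12)&(t<1.4)
    if m.sum()<50: print(n,m.sum());continue
    A,Z=a[m],z[m]
    for _ in range(6):
        k=np.polyfit(A,Z,1);e=abs(Z-np.polyval(k,A));g=e<max(.003,np.median(e)*1.5);A,Z=A[g],Z[g]
    print(n,"lid face slope deg",np.degrees(np.arctan(k[0])),"offset at hinge mm",1e3*k[1]*np.cos(np.arctan(k[0])),len(A))
p=s["position"]+[0,0,.0165]-hp;a,z=-(p@ex),p[2]
print("from TCP deg",np.degrees(np.arctan2(z,a)-np.arctan2(.05,.195)),"radius",np.hypot(a,z),"expect",np.hypot(.05,.195))
E
python3 lid.py a
```

```text
time: 12.68
position: [0.5317, 0.0476, 0.2061]
ee_rot: [-1.076, 1.399, -1.396]
wrist_force: [-2.4, 4.7, -0.2]
gripper_width: 0.0094
[0.53172117 0.04755612 0.20614656] [-2.39400653  4.73306274 -0.24468919] [0.72090981 0.55288246 0.02497134] 0.009431984575028755
side lid face slope deg 21.70648754041773 offset at hinge mm 9.318387560920598 2650
scene lid face slope deg 21.719430821179788 offset at hinge mm 10.553922287703706 4487
from TCP deg 22.80696953409367 radius 0.20291029056682336 expect 0.20130822139197396
```

The lid is at about 22° in both cameras. I continue to 45°.

```bash
python3 -m inch '[[0,0,0,2.6,-0.7,3.5,0],[0,0,0,5.3,-1.4,6.9,0],[0,0,0,10.8,-2.8,13.6,0],[0,0,0,16.6,-4.4,20,0],[0,0,0,22.7,-6,26.1,0],[0,0,0,29,-7.7,32,0],[0,0,0,35.5,-9.4,37.6,0],[0,0,0,42.3,-11.3,42.8,0],[0,0,0,49.3,-13.1,47.8,0],[0,0,0,53,-14.1,50.1,0],[0,0,0,56.5,-15.1,52.4,0],[0,0,0,56.5,-15.1,52.4,0],[0,0,0,56.5,-15.1,52.4,0]]'; python3 lid.py b
```

```text
time: 13.87
position: [0.5874, 0.0328, 0.2602]
ee_rot: [-1.076, 1.4, -1.396]
wrist_force: [-11.5, 5.2, 17.5]
gripper_width: 0.0098
[0.58742932 0.03276221 0.26015009] [-11.50368626   5.23677196  17.47155897] [0.81965298 1.98990957 0.09571114] 0.009804149704256925
side lid face slope deg 44.17780114286689 offset at hinge mm 9.462473265899 1428
scene lid face slope deg 43.96174726752636 offset at hinge mm 11.50285684072043 4316
from TCP deg 45.127451656957454 radius 0.20500006197837609 expect 0.20130822139197396
```

View pics/side_b.png

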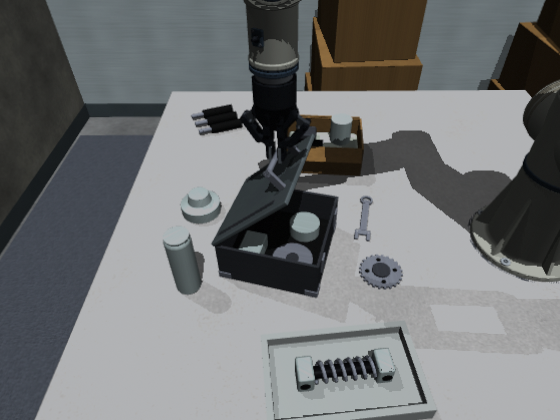

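The lid is about 44.1° by both cameras. The case is open, the gripper is on the bar and the shock is in the tray. I trim by about +0.8° and relieve the 20 N of radial push.

```bash
python3 -m inch '[[0,0,0,0.8,-0.2,1.6,0],[0,0,0,1.6,-0.4,3.3,0],[0,0,0,1.6,-0.4,3.3,0],[0,0,0,1.6,-0.4,3.3,0],[0,0,0,1.6,-0.4,3.3,0],[0,0,0,1.6,-0.4,3.3,0]]'; python3 lid.py c
```

```text
time: 14.47
position: [0.5898, 0.0321, 0.2618]
ee_rot: [-1.076, 1.399, -1.396]
wrist_force: [-4.3, 5.1, 5.2]
gripper_width: 0.0098
[0.58977641 0.03213563 0.26176377] [-4.31307324  5.06781622  5.22252663] [0.77101942 0.86095883 0.07139777] 0.009807751752567876
side lid face slope deg 44.992262607644406 offset at hinge mm 9.562457325877574 1374
scene lid face slope deg 44.82890507583255 offset at hinge mm 11.484020075467166 4317
from TCP deg 45.94060140627687 radius 0.20517878146904897 expect 0.20130822139197396
```

```bash
python3 -m inch '[[0,0,0,0,0,0,0],[0,0,0,0,0,0,0],[0,0,0,0,0,0,0],[0,0,0,0,0,0,0],[0,0,0,0,0,0,0],[0,0,0,0,0,0,0],[0,0,0,0,0,0,0],[0,0,0,0,0,0,0],[0,0,0,0,0,0,0],[0,0,0,0,0,0,0],[0,0,0,0,0,0,0],[0,0,0,0,0,0,0]]'; python3 lid.py d; python3 -c "
from station import arm
arm.job_done()"
```

```text
time: 15.57
position: [0.5898, 0.0321, 0.2618]
ee_rot: [-1.076, 1.399, -1.396]
wrist_force: [-4.3, 4.8, 4.9]
gripper_width: 0.0097
[0.58978693 0.0321117  0.26177643] [-4.25028587  4.80128649  4.92190383] [0.7901919  0.80678239 0.01151456] 0.009683870354122447
side lid face slope deg 44.9987117679606 offset at hinge mm 9.542680212292886 1380
scene lid face slope deg 44.74355160208964 offset at hinge mm 11.708624142560033 4280
from TCP deg 45.94631400010505 radius 0.20518169105462378 expect 0.20130822139197396
the job is handed in; nothing more can be done
```

I moved the shock absorber from the lid into the foam tray, where it lies flat. I then raised the lid by its bar and handed the job in at about 15.6 s with the gripper still holding it open.

**Shock absorber:** after release, the side and wrist cameras both put its centre at about (0.466, 0.347), turned 6.7° in line with the tray. Its top stood at 0.060 m, which matches the part resting on the tray floor.

**Lid angle:** after a one-second hold, the lid read 45.0° from the side camera and 44.7° from the scene camera. The wrist force was about 8 N and steady.

**Disagreement:** the angle worked out from the gripper's position was 45.9°. That calculation also put the bar 4 mm too far from the hinge, probably because the bar sits a few mm nearer the fingertips than I assumed. I trusted the cameras.

**Other objects:** the sprocket, wrench, spray can and hub looked unmoved in the side picture taken just before the final small trim. I did not measure them.

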